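# Hang a core-sample pail by its wire bail on the weigh head

### The arm

A 6-joint arm with a two-finger parallel gripper is mounted at the origin on the work surface; the furniture and walls round the work are solid. World frame = base frame: x ahead of the robot, y to its left, z up, the work surface at z = 0. Lengths are in mm, angles in degrees, forces in N, time in s.
With the tool pointing down it reaches from about 350 to 850 mm from the base axis. Payload 8.1 kg.
Tool frame: the origin (TCP) lies midway between the tips of the shut fingers; the grasp point (between the pads) lies 19 mm behind it; z points along the fingers, y is the line along which they close (so a half turn about z gives the same grasp; the last joint's range is limited). The gripper opens to 85 mm and grips with 20 to 120 N. Pads are 22 mm wide; open, the fingers measure 114 mm over their backs; the gripper's body (76 mm by 85 mm) begins 54 mm behind the grasp point. The pads swing forward as they close: fully open they stand 13 mm farther back than shut.
Start: joints at [70.164, 7.471, 85.268, -0, 87.261, -4.893], TCP at [154.69, 579.721, 231.292] pointing down, gripper open.
Joint ranges: [-169.43, 169.43], [-51.17, 129.36], [1.28, 143.12], [-76.62, 256.62], [0, 156.53], [-152.29, 152.29]. Speed limits (degrees/s): [136.94, 136.94, 159.86, 180, 180, 180].

### API

Orientations are given as [roll, pitch, yaw] about the fixed x, y, z axes, in that order (R = Rz(yaw) Ry(pitch) Rx(roll)).
In Python, from bench import r, optics, workorder gives the robot as it stands.
- The arm moves only by the shell command python3 -m handwheel 'ROWS' [FORCE]. ROWS is a JSON object with one list for each field, all of the same length, 1 to 8, a row being the entries at one place: ax, ay, az (a rotation vector in parts of the range, where 1.0 means pi/2 rad), sx, sy, sz (the shift in fractions of the full range, 1 being 1000 mm), aperture (the finger opening in mm); each row is the pose to reach, as a shift and turn from the pose commanded when the command began, along the tool's axes at that moment; what a row does not reach only later rows make up. A row lasts 1/8 s, in which the tool goes at most 62.5 mm and 10.7 degrees, less where a joint would pass 70% of its speed; a pose out of reach is approached as far as the arm can. The fingers move at their own pace and stop on an object; FORCE is the grip in N (left out, the last holds). Time passes only in rows, so rows that do not move let the fingers close. It prints the time, the measured TCP pose, the force, the opening and the grip force at its end. No shift or turn number may pass 1 either way. Input that does not fit is refused with a message, and nothing moves.
- r.sense(): the state, without advancing time (a new reading comes with each control period).
- optics.snapshot(name): name is "scene" or "top" or "wrist"; returns a dict with "pixels" (420x560x3 uint8, blue, green, red), "fx", "fy", "cx", "cy" (pixels), "pose" (4x4, takes a point from camera to world coordinates). Camera axes: x right, y up, looking along -z (the intrinsics and any distortion apply to the point x, -y, -z); pixel columns grow to the right and rows downward; lengths in mm; the calibration is good to about 2 mm. A picture is of the moment at which its call begins. There is no depth.
- workorder.hand_in(): hands the job in; it is judged then, once.
The state is a dict: "time": time; "joint_pos": joint angles; "qd": joint speeds; "joint_efforts": joint torques, N m; "tool_pos": TCP position; "tcp_rot": TCP orientation; "ft_force": force on the tool from outside, world axes, zero at the start; "wrist_torque": the same for the moment, N m; "finger_gap": finger opening in mm; "grip_force": force on a finger pad.
Only numpy, scipy, OpenCV 4.12 (cv2) and the standard library are available. Lean on these libraries where they do the work, as an engineer would, in place of code of your own. Each camera call takes 0.05 s, during which the arm holds its last target. There are 200 camera calls.

### The job

Weigh the rock core: with the pail left standing where it is, swing its folded-down wire bail upright; then carry the pail by the bail's red roller to the weighing stand and press the wire down past the two spring keepers until it sits fully home in both hooks with the keepers shut over it. Let the hooks take the weight while you still hold the roller, never dropping it and never loading the weigh head with more than 12 N (pail and core weigh 4.5 to 7.5 N, each keeper yields at 1 to 2 N), then let go. Leave the pail hanging free and still with the core in it, and do not disturb the short core and the amber vial standing by.

Things in the scene. Friction and masses are not known exactly. Their poses are not given: they have to be found in the camera images.
- pail: open bright-metal sample pail, 89 mm across and 86 mm high, 0.45 to 0.77 kg with the core in it, standing loose on the bench. Origin: centre of its underside. z is its upright axis; its bail is folded down towards its +x side, and the bail's hinge axis is parallel to its y axis.
- ear_axis (a point): point on the pail's axis, 74 mm above its underside, on the line through the two ears about which the bail swings.
- bail (a joint): angle of the 5 mm wire bail (rad): 0 lies level, out to the pail's +x side; 1.57 stands upright over the pail; grows as it is raised. The ears are stiff enough to hold the bail where it is left. Its top is straight for 38 mm to either side of the middle and lies 88 mm from the ear axis; its legs are 112 mm apart.
- grip (a point): middle of the bail's straight top, on the wire's centre line, inside a red plastic roller 13 mm thick and 40 mm long that lies parallel to the pail's y axis, turns freely on the wire and is the place to pinch. With the bail folded down there are 35 mm between the roller and the pail's wall. To either side of the roller the wire is bare.
- stand: weighing stand, fixed to the bench: grey base plate, top 14 to 20 mm up, reaching 35 mm in front of (-x) and 130 mm behind its origin and 42 mm to either side; steel column 114 mm behind, 291 mm high, with a white weigh head, face 90 mm behind. Origin: below the hooks' seat, 0 to 6 mm above the bench. The hooks open upwards; tips point to the stand's -x, where the bail comes from.
- hook_line (a point): point on the vertical line through the hooks' seat, 195 mm above the stand's origin; axes as the stand's. The seat, where the wire's centre lies when fully home, is up to 6 mm above or below this point: the weigh head may be clamped anywhere in that span. Twin steel hooks of 7 mm rod, 32 mm to either side (along y): the roller fits between them, the bare wire lies across both.
- yoke (a joint): sag of the steel yoke with the two hooks under load (m, downwards): 0.0001 per 1 N on the hooks, 0 unloaded; the weigh head is overloaded above 12 N (0.0012). Each hook is a U 16 mm wide inside, with a sloping bottom that centres the wire; its tip reaches 28 mm above the seat and 20 mm in front (-x); behind, rods run back level, tops 22 mm above the seat, to a crossbar at 80 mm.
- keeper_left (a joint): opening (rad) of the brass spring keeper across the mouth of the left (+y) hook: 0 shut. Hinged 18 mm behind and 27 mm above the seat, it slopes down forward to 5.5 mm in front of and 19.5 mm above it. Wire pressed on it turns it down and back by 0.4 or more (1 to 2 N); within 10 mm of the seat the wire slips past its end, best 0 to 5 mm in front (-x), and it snaps shut above.
- keeper_right (a joint): opening (rad) of the like keeper of the right (-y) hook: 0 shut.
- core: grey rock core, a cylinder 38 mm across and 52 mm high, standing loose in the pail (floor 4 mm thick). Origin: centre of its underside.
- short_core: bystander: short grey rock core, 38 mm across, 32 mm high, standing on the bench. Origin: centre of its underside.
- vial_amber: bystander: glass vial with black cap and amber filling, 25 mm across, 57 mm high. Origin: centre of its underside.
Mind the look-alikes: they are no part of the job. What is shaped like the core but brown or yellow is not meant.

How it is judged:
By the outcome, as a careful person would: the job done as asked, in the order asked, and still so for the second after the job is handed in, with the robot touching nothing.
It also fails if it takes over 72 s, if anything falls off the work surface, if the arm or the gripper's body presses on something with over 40 N, if the wrist force passes 120 N, or if a joint passes its speed limit or range.

## Working session

There is one attempt and no reset: what is moved stays moved. The work goes in short steps, Python scripts to look and compute and a shell command to move; the robot and the scene stay as the last step left them, time stands still between calls to the robot, and variables do not carry over. Pictures are saved under pics/ and viewed, at most 10 in all, crops included, and the job is handed in when it is done.

```bash
ls; mkdir -p pics; python3 - <<'E'
from bench import r,optics
import cv2,numpy as np
s=r.sense();print({k:np.round(v,2) for k,v in s.items()})
a=[]
for n in("scene","top","wrist"):
    d=optics.snapshot(n);cv2.imwrite(f"pics/{n}0.png",d["pixels"]);np.save(f"{n}0.npy",d,allow_pickle=True)
    print(n,d["fx"],d["fy"],d["cx"],d["cy"],np.round(d["pose"],3).tolist(),[k for k in d])
    a.append(d["pixels"])
E
```

```text
pics
{'time': np.float64(0.0), 'joint_pos': array([70.16,  7.51, 85.33,  0.  , 87.26, -4.89]), 'qd': array([ 0.01, -0.06, -0.01,  0.07, -0.02,  0.05]), 'joint_efforts': array([ 0.000e+00, -5.694e+01, -5.006e+01, -0.000e+00,  1.000e-02,
       -0.000e+00]), 'tool_pos': array([154.49, 579.2 , 230.23]), 'tcp_rot': array([-1.7989e+02, -1.0000e-02,  1.6506e+02]), 'ft_force': array([-0.35, -0.36, -0.22]), 'wrist_torque': array([ 0.01, -0.03, -0.02]), 'grip_force': np.float64(0.0), 'finger_gap': np.float64(85.31)}
scene 508.29258455235276 508.29258455235276 285.6443016704992 211.9505209919133 [[0.393, 0.361, -0.846, -428.67], [-0.92, 0.17, -0.354, -462.525], [0.016, 0.917, 0.398, 585.348], [0.0, 0.0, 0.0, 1.0]] ['pixels', 'fx', 'fy', 'cx', 'cy', 'pose']
top 391.8425012526805 391.8425012526805 276.3886679284362 207.52445765261567 [[0.026, 0.981, -0.19, 279.443], [-1.0, 0.022, -0.021, -91.012], [-0.016, 0.191, 0.982, 1112.204], [0.0, 0.0, 0.0, 1.0]] ['pixels', 'fx', 'fy', 'cx', 'cy', 'pose']
wrist 309.3939781844979 309.3939781844979 277.97511880040145 212.42153924883394 [[0.258, -0.934, -0.249, 92.503], [0.966, 0.248, 0.068, 596.241], [-0.001, -0.258, 0.966, 370.754], [0.0, 0.0, 0.0, 1.0]] ['pixels', 'fx', 'fy', 'cx', 'cy', 'pose']
```

View pics/scene0.png

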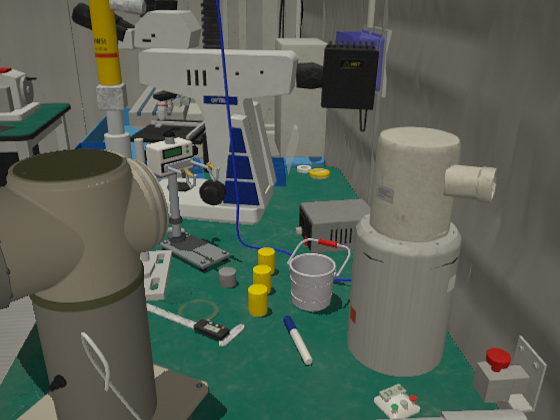

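View pics/top0.png

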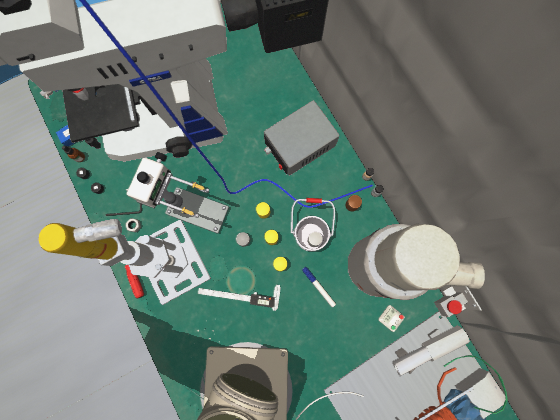

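The scene view shows the pail at (313,280) with the red roller at (325,242), the stand at about (190,200), and the short core at (228,278). In the top view the pail is at (312,235), the roller at (314,201), the stand plate at (200,212), the hooks at about (195,190) and the short core at (243,240). The brown item at (354,202) and the items at (370,174) are bystanders.

```bash
cat > h.py <<'E'
import numpy as np,cv2
def load(n): return np.load(n+".npy",allow_pickle=True).item()
def proj(d,p):
    P=d["pose"];q=(np.atleast_2d(p)-P[:3,3])@P[:3,:3]
    return np.c_[d["cx"]+d["fx"]*q[:,0]/-q[:,2],d["cy"]-d["fy"]*q[:,1]/-q[:,2]]
def ray(d,uv):
    u,v=uv;v=np.array([(u-d["cx"])/d["fx"],-(v-d["cy"])/d["fy"],-1.])
    v=d["pose"][:3,:3]@v;return d["pose"][:3,3],v/np.linalg.norm(v)
def plane(d,uv,z):
    o,v=ray(d,uv);return o+v*(z-o[2])/v[2]
def tri(obs):
    A=0;b=0;R=[]
    for d,uv in obs:
        o,v=ray(d,uv);M=np.eye(3)-np.outer(v,v);A=A+M;b=b+M@o;R.append((M,o))
    p=np.linalg.solve(A,b);return p,[np.linalg.norm(M@(p-o)).round(2) for M,o in R]
def red(d,box=None):
    h=cv2.cvtColor(d["pixels"],cv2.COLOR_BGR2HSV)
    m=(((h[...,0]<8)|(h[...,0]>172))&(h[...,1]>130)&(h[...,2]>90)).astype(np.uint8)
    n,l,s,c=cv2.connectedComponentsWithStats(m)
    return [(s[i].tolist(),c[i].round(1).tolist()) for i in range(1,n) if s[i,4]>20]
E
python3 - <<'E'
from h import *
S,T,W=[load(n+"0") for n in("scene","top","wrist")]
for n,d in zip("STW",(S,T,W)): print(n,red(d),proj(d,[[154.5,579,230],[0,0,0],[400,0,0]]).round().tolist())
def crop(d,x,y,w,h,k): return cv2.resize(d["pixels"][y:y+h,x:x+w],None,fx=k,fy=k,interpolation=cv2.INTER_CUBIC)
im=np.vstack([np.hstack([crop(S,130,120,130,100,3),crop(S,270,220,130,100,3)]),np.hstack([crop(T,110,150,130,100,3),crop(T,260,180,130,100,3)])])
cv2.imwrite("pics/c1.png",im)
E
```

```text
S [([95, 54, 22, 3, 52], [106.1, 55.2]), ([0, 68, 10, 5, 34], [3.2, 69.6]), ([318, 238, 19, 10, 107], [327.3, 242.4]), ([350, 307, 6, 16, 59], [352.5, 314.5]), ([486, 348, 25, 24, 438], [498.1, 358.6]), ([409, 395, 8, 6, 33], [412.5, 397.8])] [[-86.0, 181.0], [108.0, 415.0], [235.0, 286.0]]
T [([73, 88, 11, 5, 21], [78.0, 90.4]), ([306, 198, 16, 5, 75], [313.6, 200.0]), ([125, 265, 19, 33, 257], [134.1, 282.8]), ([447, 300, 15, 14, 157], [454.3, 306.7]), ([437, 368, 19, 37, 99], [442.3, 383.7]), ([425, 407, 32, 13, 201], [442.4, 415.0]), ([419, 408, 15, 9, 39], [425.5, 411.8])] [[-25.0, 334.0], [246.0, 390.0], [252.0, 240.0]]
W [([81, 296, 24, 21, 265], [90.7, 305.6])] [[277.0, 265.0], [-216.0, 185.0], [-45.0, 434.0]]
```

View pics/c1.png

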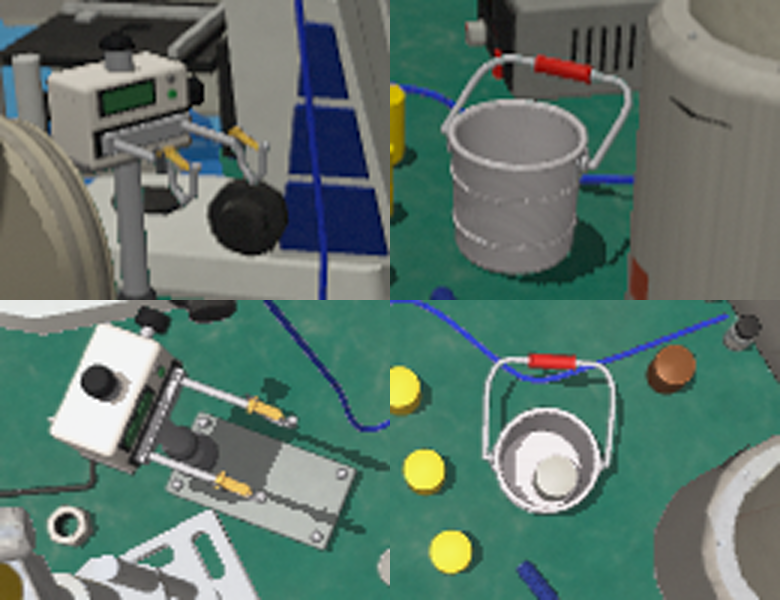

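```bash
python3 - <<'E'
from h import *
S,T=[load(n+"0") for n in("scene","top")]
c=lambda x,y,ox,oy:(x/3+ox,y/3+oy)
g=tri([(S,(327.3,242.4)),(T,(313.6,200.0))]);print("grip",g)
a=tri([(S,c(537-390,65,270,220)),(T,c(530-390,360-300,260,180))]);b=tri([(S,c(590-390,74,270,220)),(T,c(575-390,362-300,260,180))]);print("ends",a,b)
# rim: extremes in both
S2=np.array([c(448-390,133,270,220),c(587-390,136,270,220)]);print("S rim centre z86",plane(S,c(517-390,136,270,220),86))
print("T rim centre z86",plane(T,c(549-390,460-300,260,180),86),plane(T,c(494-390,460-300,260,180),86),plane(T,c(604-390,460-300,260,180),86))
print("ears", plane(T,c(490-390,459-300,260,180),74),plane(T,c(607-390,463-300,260,180),74))
R=tri([(S,c(265,145,130,120)),(T,c(292,422-300,110,150))]);L=tri([(S,c(194,170,130,120)),(T,c(261,496-300,110,150))])
print("tips R,L",R,L,np.linalg.norm(R[0]-L[0]))
ax=(L[0]-R[0])[:2];print("yaw",np.degrees(np.arctan2(-ax[0],ax[1])))
# plate corners (top): front-left, front-right
for p in [(325,549),(357,470)]: print(plane(T,c(p[0],p[1]-300,110,150),17))
for n,p in [("short",(243,240))]: print(n,plane(T,p,32))
E
```

```text
grip (array([ 500.01667049, -169.20213351,   94.50133469]), [np.float64(1.81), np.float64(1.81)])
ends (array([ 499.99020977, -150.74734515,   92.37642354]), [np.float64(1.59), np.float64(1.59)]) (array([ 498.71317581, -190.58061325,   94.27753919]), [np.float64(1.8), np.float64(1.8)])
S rim centre z86 [ 409.03196327 -171.15738938   86.        ]
T rim centre z86 [ 411.4316696  -167.26418641   86.        ] [ 410.29358828 -119.08169467   86.        ] [ 412.56801139 -215.37303251   86.        ]
ears [ 412.63292112 -115.84629202   74.        ] [ 411.51319874 -219.47593848   74.        ]
tips R,L (array([488.90724329,  86.84030327, 226.95445794]), [np.float64(3.11), np.float64(3.11)]) (array([430.33167384, 109.13658873, 222.95614619]), [np.float64(1.98), np.float64(1.98)]) 62.802931289061256
yaw 69.16110447201517
[414.95871421  94.03417979  17.        ]
[491.22604863  67.59932826  17.        ]
short [395.24536288  22.01345129  32.        ]
```

```bash
python3 - <<'E'
from h import *
S,T,W=[load(n+"0") for n in("scene","top","wrist")]
print("collar",tri([(S,(113,97)),(T,(97,230))]))
print("collar lower",tri([(S,(118,135)),(T,(130,247))]))
print("yellow red ring",tri([(S,(106,55)),(T,(78,236))]))
for z in (100,300,500): print(z,plane(S,(118,135),z).round(),plane(T,(130,247),z).round(),plane(S,(106,55),z).round())
print(proj(T,[[80,290,600],[0,0,300],[30,70,700]]))
E
```

```text
collar (array([372.24902604, 255.13339365, 388.060684  ]), [np.float64(5.25), np.float64(5.25)])
collar lower (array([344.32888426, 221.75211556, 319.88846342]), [np.float64(0.53), np.float64(0.53)])
yellow red ring (array([352.03560417, 243.78996744, 471.69531116]), [np.float64(6.73), np.float64(6.73)])
100 [985. 790. 100.] [363. 308. 100.] [2860. 2477.  100.]
300 [402. 274. 300.] [346. 229. 300.] [1505. 1265.  300.]
500 [-180. -242.  500.] [330. 150. 500.] [150.  54. 500.]
[[-36.61782321 443.76559084]
 [231.77512899 431.91713087]
 [101.77729166 555.22559232]]
```

View pics/wrist0.png

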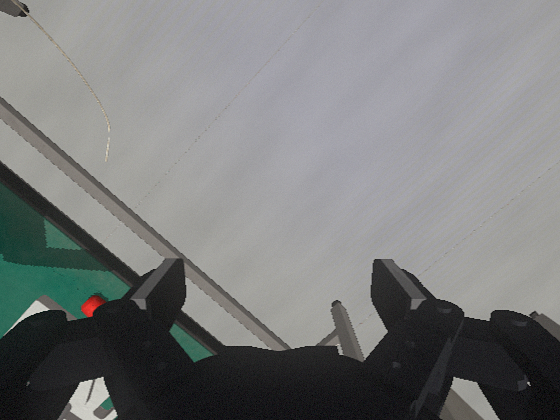

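The wrist view shows the floor beyond the bench edge: the tool is outside the bench. A tall pipe stands at about (355,240), between the tool and the work. I'll check its shape and height.

```bash
python3 - <<'E'
from h import *
S,T=[load(n+"0") for n in("scene","top")]
for z in (0,200,300,400,500,600,700): print(z,proj(T,[[355,240,z]]).round().tolist(),proj(S,[[355,240,z]]).round().tolist())
a=cv2.resize(T["pixels"][190:320,20:220],None,fx=4,fy=4,interpolation=cv2.INTER_CUBIC)
cv2.imwrite("pics/c2.png",a)
E
```

```text
0 [[167.0, 254.0]] [[131.0, 272.0]]
200 [[142.0, 247.0]] [[121.0, 189.0]]
300 [[125.0, 243.0]] [[116.0, 142.0]]
400 [[104.0, 237.0]] [[110.0, 92.0]]
500 [[76.0, 230.0]] [[103.0, 38.0]]
600 [[37.0, 220.0]] [[96.0, -21.0]]
700 [[-20.0, 205.0]] [[88.0, -86.0]]
```

View pics/c2.png

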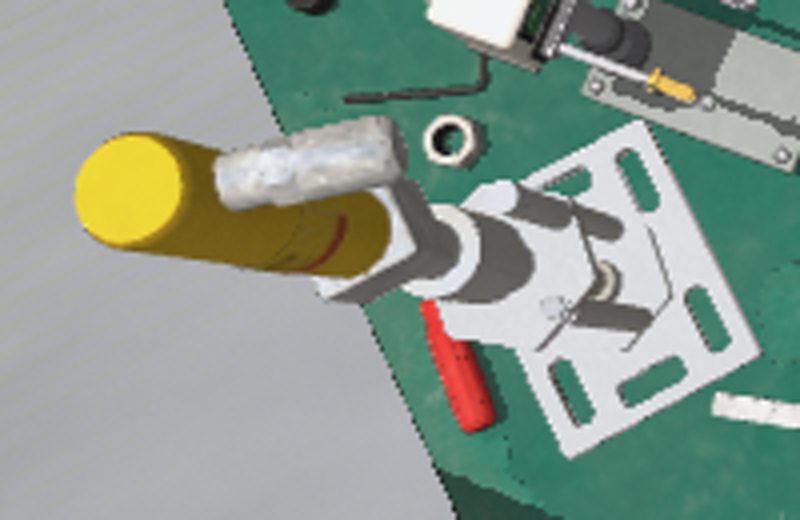

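The pipe is a mast at about (350,243) and roughly 555 mm tall, with a side cylinder at its top (crop 310,160). I'll cross above it, so I'm lifting first and fitting the link lengths from the joint readings.

The manual's scale: shifts go in shares of 1000 mm and turns go in shares of pi/2 rad. Converting my numbers, -240 mm is -0.24, -180 mm is -0.18.

```bash
cat > st.py <<'E'
from bench import r
import numpy as np,json
s=r.sense();rec=[np.asarray(s[k]).tolist() for k in("joint_pos","tool_pos","tcp_rot","ft_force")]
open("log.txt","a").write(json.dumps(rec)+"\n")
for x in rec: print(np.round(x,2).tolist())
print(float(s["time"]),float(s["finger_gap"]),float(s["grip_force"]))
E
python3 st.py; python3 -m handwheel '{"ax": [0, 0, 0, 0, 0, 0], "ay": [0, 0, 0, 0, 0, 0], "az": [0, 0, 0, 0, 0, 0], "sx": [0, 0, 0, 0, 0, 0], "sy": [0, 0, 0, 0, 0, 0], "sz": [-0.06, -0.12, -0.18, -0.24, -0.24, -0.24], "aperture": [85, 85, 85, 85, 85, 85]}' 30; python3 st.py; python3 -m handwheel '{"ax": [0, 0, 0, 0], "ay": [0, 0, 0, 0], "az": [0, 0, 0, 0], "sx": [0, 0, 0, 0], "sy": [0, 0, 0, 0], "sz": [-0.06, -0.12, -0.12, -0.12], "aperture": [85, 85, 85, 85]}'; python3 st.py
```

```text
[70.17, 7.51, 85.32, 0.0, 87.26, -4.89]
[154.52, 579.32, 230.47]
[-179.92, -0.01, 165.06]
[0.66, 0.08, -0.49]
0.15 85.0279640346184 0.0
time: 0.9
tool_pos: [154.7, 579.8, 470.8]
tcp_rot: [-180.0, -0.0, 165.1]
ft_force: [-0.5, -0.4, -1.5]
finger_gap: 85.0
grip_force: 0.0
[70.16, 9.81, 57.8, -0.0, 112.41, -4.89]
[154.75, 579.84, 470.85]
[-179.98, -0.0, 165.06]
[-0.49, -0.35, -1.46]
0.9 85.0047008733705 0.0
time: 1.4
tool_pos: [154.9, 580.3, 589.2]
tcp_rot: [-179.8, -0.0, 165.1]
ft_force: [0.2, -0.3, -0.7]
finger_gap: 84.8
grip_force: 0.0
[70.16, 19.44, 33.08, 0.0, 127.64, -4.89]
[154.89, 580.3, 589.17]
[-179.83, -0.02, 165.06]
[0.22, -0.27, -0.69]
1.4 84.8303465803998 0.0
```

```bash
python3 - <<'E'
import json,numpy as np
L=[json.loads(l) for l in open("log.txt")]
A=[];b=[]
for q,p,_,_ in L:
    q=np.radians(q);r=np.hypot(p[0],p[1]);rin=r*np.cos(np.arctan2(p[1],p[0])-q[0]);print("lat",r*np.sin(np.arctan2(p[1],p[0])-q[0]))
    A+=[[np.sin(q[1]),np.sin(q[1]+q[2]),1,0],[np.cos(q[1]),np.cos(q[1]+q[2]),0,1]];b+=[rin,p[2]]
x,res,_,sv=np.linalg.lstsq(np.array(A),np.array(b),rcond=None);print(x,res,sv)
E
```

```text
lat 51.20432467217891
lat 51.19280776813657
lat 51.20933367746331
[ 551.43919378  580.96499955  -44.7563545  -288.59105072] [285.35814227] [2.7227765  2.10470447 0.38493    0.09239131]
```

To row units: -330 mm is -0.33, -170 mm is -0.17, 76 degrees is 0.8444.

```bash
python3 -m handwheel '{"ax": [0, 0, 0, 0, 0, 0, 0, 0], "ay": [0, 0, 0, 0, 0, 0, 0, 0], "az": [0.1111, 0.2222, 0.3333, 0.4444, 0.5556, 0.6667, 0.7778, 0.8444], "sx": [-0.048, -0.096, -0.144, -0.192, -0.24, -0.288, -0.33, -0.33], "sy": [-0.024, -0.049, -0.073, -0.098, -0.122, -0.147, -0.17, -0.17], "sz": [-0.01, -0.02, -0.03, -0.03, -0.03, -0.03, -0.03, -0.03], "aperture": [85, 85, 85, 85, 85, 85, 85, 85]}'; python3 st.py
```

```text
time: 2.4
tool_pos: [432.2, 328.0, 616.9]
tcp_rot: [-179.6, 0.3, 88.5]
ft_force: [-0.7, -0.5, 0.0]
finger_gap: 84.9
grip_force: 0.0
[31.8, 11.79, 38.98, -0.04, 129.68, 33.26]
[432.22, 328.02, 616.9]
[-179.64, 0.27, 88.52]
[-0.71, -0.52, 0.03]
2.4 84.87472609143674 0.0
```

To row units: -458 mm is -0.458, -300 mm is -0.3.

```bash
python3 -m handwheel '{"ax": [0, 0, 0, 0, 0, 0, 0, 0], "ay": [0, 0, 0, 0, 0, 0, 0, 0], "az": [0, 0, 0, 0, 0, 0, 0, 0], "sx": [-0.06, -0.12, -0.18, -0.24, -0.3, -0.36, -0.42, -0.458], "sy": [0, 0, 0, 0, 0, 0, 0, 0], "sz": [0, 0, 0, 0, 0, 0, 0, 0.02], "aperture": [85, 85, 85, 85, 85, 85, 85, 85]}'; python3 -m handwheel '{"ax": [0, 0, 0, 0, 0, 0, 0], "ay": [0, 0, 0, 0, 0, 0, 0], "az": [0, 0, 0, 0, 0, 0, 0], "sx": [0, 0, 0, 0, 0, 0, 0], "sy": [0, 0, 0, 0, 0, 0, 0], "sz": [0.06, 0.12, 0.18, 0.23, 0.265, 0.265, 0.265], "aperture": [85, 85, 85, 85, 85, 85, 85]}';python3 - <<'E'
from bench import optics
import numpy as np
np.save("w1.npy",optics.snapshot("wrist"),allow_pickle=True)
E
python3 -m handwheel '{"ax": [0, 0, 0, 0], "ay": [0, 0, 0, 0], "az": [0, 0, 0, 0], "sx": [-0.02, -0.04, -0.04, -0.04], "sy": [0.03, 0.07, 0.07, 0.07], "sz": [0, 0, 0, 0], "aperture": [85, 85, 85, 85]}'
python3 - <<'E'
from bench import optics
import numpy as np,cv2
d=optics.snapshot("wrist");np.save("w2.npy",d,allow_pickle=True)
a=np.load("w1.npy",allow_pickle=True).item()
cv2.imwrite("pics/w12.png",np.vstack([cv2.resize(x["pixels"][60:],None,fx=.8,fy=.8) for x in (a,d)]))
from h import red
print(red(a),red(d))
E
```

```text
time: 3.4
tool_pos: [421.7, -130.1, 598.5]
tcp_rot: [-179.8, -0.1, 88.9]
ft_force: [0.2, 0.9, -0.4]
finger_gap: 85.0
grip_force: 0.0
time: 4.28
tool_pos: [421.8, -127.4, 336.3]
tcp_rot: [-180.0, -0.0, 89.1]
ft_force: [0.6, 0.2, -0.2]
finger_gap: 85.2
grip_force: 0.0
time: 4.82
tool_pos: [491.7, -168.8, 337.4]
tcp_rot: [179.9, 0.0, 89.1]
ft_force: [0.7, 0.3, -0.2]
finger_gap: 85.0
grip_force: 0.0
[([404, 134, 15, 9, 75], [410.5, 138.0]), ([333, 199, 13, 32, 302], [339.0, 214.5]), ([75, 387, 11, 5, 26], [80.4, 389.3])] [([356, 105, 13, 7, 55], [362.2, 107.9]), ([279, 167, 11, 33, 312], [283.8, 183.2])]
```

View pics/w12.png

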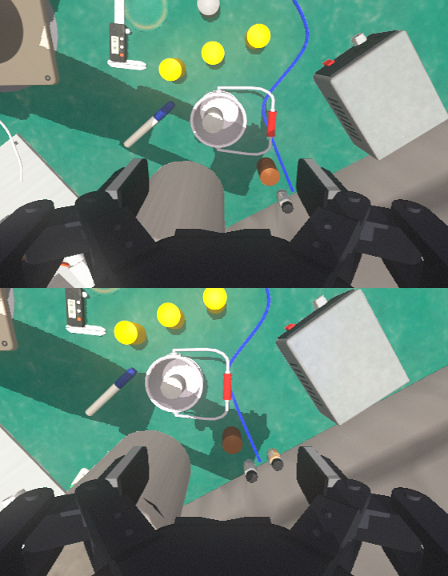

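Both wrist views show the pail clearly. In the first the rim centre is at about (272,210) and the roller at (339,214); in the second the roller is at (284,183). The Dewar stands well to the -y side.

```bash
python3 - <<'E'
from h import *
w=[load("w1"),load("w2")];S,T=load("scene0"),load("top0")
print("grip w",tri([(w[0],(339,214.5)),(w[1],(283.8,183.2))]),"all",tri([(w[0],(339,214.5)),(w[1],(283.8,183.2)),(S,(327.3,242.4)),(T,(313.6,200))]))
for d,c in zip(w,[(272,210),(217,178)]):
    hsv=cv2.cvtColor(d["pixels"],cv2.COLOR_BGR2HSV)
    m=(hsv[...,1]<90).astype(np.uint8);m=cv2.morphologyEx(m,cv2.MORPH_CLOSE,np.ones((5,5)));m=cv2.morphologyEx(m,cv2.MORPH_OPEN,cv2.getStructuringElement(2,(11,11)))
    n,l=cv2.connectedComponents(m);k=l[c[1],c[0]];mm=(l==k).astype(np.uint8)
    cs,_=cv2.findContours(mm,0,2);e=cv2.fitEllipse(cv2.convexHull(max(cs,key=cv2.contourArea)))
    P=plane(d,e[0],86);print("ell",e,P.round(1),"diam",np.array(e[1])/d["fx"]*abs(d["pose"][2,3]-86)/.966)
    h=hsv;rm=((((h[...,0]<8)|(h[...,0]>172))&(h[...,1]>130)&(h[...,2]>90))).astype(np.uint8)
    n,l,s,cc=cv2.connectedComponentsWithStats(rm);i=1+np.argmax(s[1:,4])
    ys,xs=np.nonzero(l==i);vx,vy,x0,y0=cv2.fitLine(np.c_[xs,ys].astype(np.float32),2,0,.01,.01).ravel()
    t=((xs-x0)*vx+(ys-y0)*vy);a=[plane(d,(x0+vx*q,y0+vy*q),94) for q in (t.min()-.5,t.max()+.5)]
    v=a[0]-a[1];print("roller",np.round(a,1).tolist(),np.linalg.norm(v),"yaw",np.degrees(np.arctan2(-v[0],v[1]))%180)
p=tri([(w[0],(0,0)),(w[1],(0,0))])
E
```

```text
grip w (array([ 500.09093064, -168.35912517,   93.60057347]), [np.float64(0.02), np.float64(0.02)]) all (array([ 500.13813029, -168.71560763,   94.12355778]), [np.float64(0.52), np.float64(0.42), np.float64(2.27), np.float64(1.37)])
ell ((279.9466857910156, 206.9208526611328), (81.54917907714844, 112.12454223632812), 107.33875274658203) [ 424.5 -159.    86. ] diam [106.61773118 146.59208637]
roller [[498.9, -190.1, 94.0], [501.0, -146.7, 94.0]] 43.38544542036559 yaw 177.2385986836109
ell ((222.64825439453125, 180.019287109375), (77.57347106933594, 111.59423828125), 121.17694854736328) [ 422.3 -164.3   86. ] diam [101.68378773 146.27842071]
roller [[499.4, -189.3, 94.0], [500.8, -147.4, 94.0]] 41.949866970183244 yaw 178.0872845982444
```

```bash
python3 - <<'E'
from h import *
w=[load("w1"),load("w2")];out=[]
for d,c in zip(w,[(272,210),(217,178)]):
    hsv=cv2.cvtColor(d["pixels"],cv2.COLOR_BGR2HSV)
    m=(hsv[...,1]<70).astype(np.uint8);m=cv2.morphologyEx(m,2,cv2.getStructuringElement(2,(3,3)))if 0 else m
    b=cv2.morphologyEx(m,cv2.MORPH_OPEN,cv2.getStructuringElement(2,(21,21)))
    n,l=cv2.connectedComponents(b);k=l[c[1],c[0]];mm=(l==k).astype(np.uint8)
    cs,_=cv2.findContours(mm,0,2);q=max(cs,key=cv2.contourArea);e=cv2.fitEllipse(q)
    P=plane(d,e[0],86);print(k,"ell",np.round(e[0]+e[1],1),P.round(1),"diam",np.array(e[1])/d["fx"]*abs(d["pose"][2,3]-86)/.966)
    im=d["pixels"].copy();cv2.ellipse(im,e,(0,0,255),1)
    th=np.linspace(0,6.283,60);R=[[413+47*np.cos(t),-166+47*np.sin(t),86] for t in th]
    cv2.polylines(im,[np.round(proj(d,R)).astype(int)],True,(255,0,0),1)
    out.append(cv2.resize(im[c[1]-60:c[1]+60,c[0]-70:c[0]+80],None,fx=4,fy=4,interpolation=cv2.INTER_CUBIC))
cv2.imwrite("pics/rim.png",cv2.resize(np.vstack(out),None,fx=.62,fy=.62))
E
```

```text
6 ell [272.7 208.6  69.7  72.4] [ 415. -161.   86.] diam [91.11657593 94.59282929]
5 ell [217.9 178.4  73.3  74.1] [ 416.5 -162.1   86. ] diam [96.02025524 97.19181229]
```

View pics/rim.png

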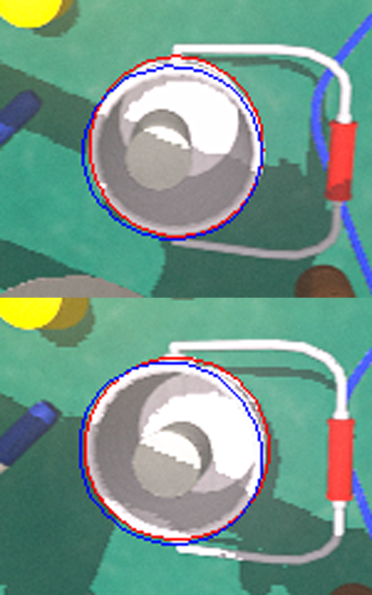

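The red ellipse lies on the rim in both views, so the pail axis is at about (415,-164), which agrees with grip (500,-168.5,94) and a folded bail 86 mm out. I'll descend part way with the fingers nearly closed and check again.

To row units: 185 mm is 0.185, 150 mm is 0.15, 1.5 degrees is 0.0167.

```bash
python3 -m handwheel '{"ax": [0, 0, 0, 0, 0, 0], "ay": [0, 0, 0, 0, 0, 0], "az": [0.0167, 0.0167, 0.0167, 0.0167, 0.0167, 0.0167], "sx": [0, 0, 0, 0, 0, 0], "sy": [0.008, 0.008, 0.008, 0.008, 0.008, 0.008], "sz": [0.05, 0.1, 0.15, 0.185, 0.185, 0.185], "aperture": [30, 30, 30, 30, 30, 30]}'; python3 - <<'E'
from bench import optics,r
from h import *
d=optics.snapshot("wrist");np.save("w3.npy",d,allow_pickle=True)
R=red(d);print(R);print([plane(d,c,93.8).round(1) for s,c in R])
w=[load("w1"),load("w2")]
c=max(R,key=lambda t:t[0][4])[1]
print(tri([(w[0],(339,214.5)),(w[1],(283.8,183.2)),(d,c)]))
print(np.round(r.sense()["tool_pos"],2))
E
```

```text
time: 5.62
tool_pos: [500.5, -169.2, 154.0]
tcp_rot: [179.8, 0.1, 87.6]
ft_force: [0.2, 0.4, 0.8]
finger_gap: 30.1
grip_force: 0.0
[([395, 81, 27, 16, 210], [407.4, 88.6]), ([266, 197, 21, 62, 1085], [276.0, 227.3])]
[array([583.7, -83.3,  93.8]), array([ 500.2, -168.1,   93.8])]
(array([ 500.14249733, -168.41328744,   93.0944483 ]), [np.float64(0.08), np.float64(0.07), np.float64(0.11)])
[ 500.93 -169.4   154.43]
```

To row units: 79 mm is 0.079, 70 mm is 0.07.

```bash
python3 -m handwheel '{"ax": [0, 0, 0, 0, 0], "ay": [0, 0, 0, 0, 0], "az": [0, 0, 0, 0, 0], "sx": [0.001, 0.001, 0.001, 0.001, 0.001], "sy": [0, 0, 0, 0, 0], "sz": [0.04, 0.07, 0.079, 0.079, 0.079], "aperture": [30, 30, 30, 30, 30]}' 40 && python3 st.py && python3 -m handwheel '{"ax": [0, 0, 0, 0, 0], "ay": [0, 0, 0, 0, 0], "az": [0, 0, 0, 0, 0], "sx": [0, 0, 0, 0, 0], "sy": [0, 0, 0, 0, 0], "sz": [0, 0, 0, 0, 0], "aperture": [18, 14, 8, 8, 8]}' 40; python3 st.py
```

```text
time: 6.3
tool_pos: [501.0, -168.5, 74.5]
tcp_rot: [179.8, 0.1, 87.6]
ft_force: [-0.2, -0.2, 0.2]
finger_gap: 30.2
grip_force: 0.0
[-24.15, 4.02, 105.97, 0.0, 69.83, -21.7]
[500.98, -168.47, 74.45]
[179.83, 0.07, 87.56]
[-0.22, -0.22, 0.23]
6.3 30.2398816706933 0.0
time: 6.92
tool_pos: [499.6, -168.0, 72.3]
tcp_rot: [180.0, 0.0, 87.6]
ft_force: [-0.7, -1.6, 0.1]
finger_gap: 11.7
grip_force: 38.9
[-24.15, 4.12, 106.1, -0.01, 69.76, -21.71]
[499.58, -167.98, 72.32]
[179.99, 0.01, 87.56]
[-0.72, -1.6, 0.09]
6.925 11.724630918023669 38.90896260738373
```

To row units: -48.1 mm is -0.0481, -34.9 mm is -0.0349.

```bash
python3 -m handwheel '{"ax": [0, 0, 0, 0, 0, 0, 0], "ay": [0, 0, 0, 0, 0, 0, 0], "az": [0, 0, 0, 0, 0, 0, 0], "sx": [0, 0, 0, 0, 0, 0, 0], "sy": [-0.0025, -0.0061, -0.011, -0.0166, -0.0227, -0.0293, -0.0293], "sz": [-0.0095, -0.0179, -0.0267, -0.0349, -0.0418, -0.0481, -0.0481], "aperture": [8, 8, 8, 8, 8, 8, 8]}' 40; python3 -m handwheel '{"ax": [0, 0], "ay": [0, 0], "az": [0, 0], "sx": [0, 0], "sy": [0, 0], "sz": [0, 0], "aperture": [8, 8]}';python3 st.py
```

```text
time: 7.8
tool_pos: [470.3, -166.9, 121.2]
tcp_rot: [179.9, 0.0, 87.5]
ft_force: [1.9, -0.8, 1.8]
finger_gap: 11.3
grip_force: 39.5
time: 8.05
tool_pos: [470.9, -166.8, 120.7]
tcp_rot: [179.9, 0.0, 87.6]
ft_force: [4.0, -2.4, 4.3]
finger_gap: 11.5
grip_force: 39.7
[-25.39, -3.55, 108.35, 0.01, 75.12, -22.95]
[470.89, -166.8, 120.74]
[179.93, 0.02, 87.56]
[4.04, -2.43, 4.35]
8.05 11.467666094728026 39.69143092632294
```

To row units: -0.8 mm is -0.0008, 0.7 mm is 0.0007.

```bash
python3 -m handwheel '{"ax": [0, 0, 0], "ay": [0, 0, 0], "az": [0, 0, 0], "sx": [0, 0, 0], "sy": [0.0007, 0.0007, 0.0007], "sz": [-0.0008, -0.0008, -0.0008], "aperture": [8, 8, 8]}' 40; python3 - <<'E'
from bench import optics,r
from h import *
for i in range(3):
    s=r.sense();print(np.round(s["ft_force"],1));d=optics.snapshot("top")
np.save("t2.npy",d,allow_pickle=True)
E
```

```text
time: 8.43
tool_pos: [470.8, -166.5, 120.9]
tcp_rot: [-180.0, -0.0, 87.6]
ft_force: [2.4, -1.2, 3.1]
finger_gap: 11.3
grip_force: 39.4
[ 2.4 -1.2  3.1]
[ 1.9 -1.7  2.1]
[ 2.  -1.6  1.9]
```

To row units: -40.8 mm is -0.0408, -33.3 mm is -0.0333.

```bash
python3 -m handwheel '{"ax": [0, 0, 0, 0, 0, 0, 0, 0], "ay": [0, 0, 0, 0, 0, 0, 0, 0], "az": [0, 0, 0, 0, 0, 0, 0, 0], "sx": [0, 0, 0, 0, 0, 0, 0, 0], "sy": [-0.0057, -0.012, -0.0188, -0.026, -0.0333, -0.0408, -0.0408, -0.0408], "sz": [-0.0053, -0.0094, -0.0129, -0.0159, -0.0182, -0.0199, -0.0199, -0.0199], "aperture": [8, 8, 8, 8, 8, 8, 8, 8]}' 40; python3 - <<'E'
from bench import optics,r
from h import *
for i in range(4):
    s=r.sense();print(np.round(s["ft_force"],1),np.round(s["tool_pos"],1));d=optics.snapshot("top")
np.save("t3.npy",d,allow_pickle=True)
E
```

```text
time: 9.57
tool_pos: [430.1, -164.8, 141.0]
tcp_rot: [-180.0, -0.0, 87.5]
ft_force: [-0.9, 0.4, -3.8]
finger_gap: 11.6
grip_force: 39.0
[-0.9  0.4 -3.8] [ 430.1 -164.8  141. ]
[-0.9  0.9 -3.5] [ 430.2 -164.8  141. ]
[-1.5 -0.6 -4.3] [ 430.2 -164.8  140.9]
[-1.8 -0.9 -3.6] [ 430.3 -164.8  141. ]
```

```bash
python3 -m handwheel '{"ax": [0, 0, 0, 0, 0, 0, 0], "ay": [0, 0, 0, 0, 0, 0, 0], "az": [0, 0, 0, 0, 0, 0, 0], "sx": [0, 0, 0, 0, 0, 0, 0], "sy": [0, -0.004, -0.008, -0.012, -0.0155, -0.0155, -0.0155], "sz": [0.0014, 0.0009, 0.0005, 0.0003, 0.0002, 0.0002, 0.0002], "aperture": [8, 8, 8, 8, 8, 8, 8]}' 40; python3 - <<'E'
from bench import optics,r
from h import *
for i in range(3):
    s=r.sense();print(np.round(s["ft_force"],1),np.round(s["tool_pos"],1));d=optics.snapshot("top")
np.save("t4.npy",d,allow_pickle=True);e=optics.snapshot("scene");np.save("s4.npy",e,allow_pickle=True)
o=[cv2.resize(x["pixels"][a:a+130,b:b+130],None,fx=3,fy=3,interpolation=cv2.INTER_CUBIC) for x,a,b in((d,160,250),(e,190,250))]
cv2.imwrite("pics/up.png",np.hstack(o))
E
```

```text
time: 10.65
tool_pos: [415.1, -164.8, 142.0]
tcp_rot: [179.9, 0.1, 87.5]
ft_force: [-0.0, -2.4, 6.2]
finger_gap: 11.4
grip_force: 40.0
[-0.  -2.4  6.2] [ 415.1 -164.8  142. ]
[-1.3 -2.5  5.7] [ 415.1 -164.8  142. ]
[-1.3 -2.6  6.4] [ 415.1 -164.8  142. ]
```

View pics/up.png

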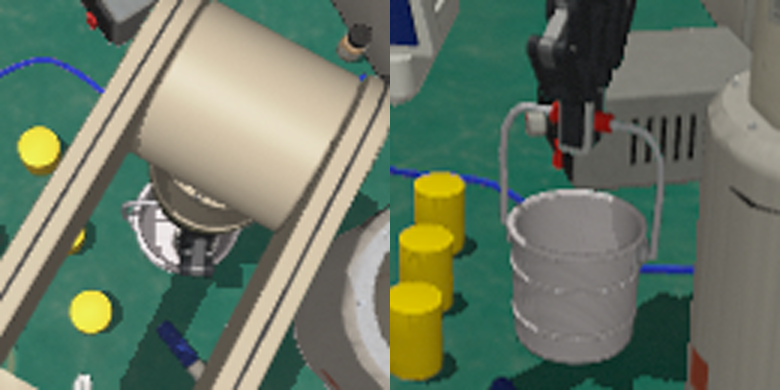

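The picture shows the bail upright at scene crop (580,140), the fingers on the red roller, and the pail standing where it was. I'll lift gently to read the weight, and find the brass keepers in the start pictures.

The manual's scale: shifts go in shares of 1000 mm and turns go in shares of pi/2 rad. Converting my numbers, -46 mm is -0.046, -42 mm is -0.042.

```bash
python3 -m handwheel '{"ax": [0, 0, 0, 0, 0, 0, 0, 0], "ay": [0, 0, 0, 0, 0, 0, 0, 0], "az": [0, 0, 0, 0, 0, 0, 0, 0], "sx": [0, 0, 0, 0, 0, 0, 0, 0], "sy": [0, 0, 0, 0, 0, 0, 0, 0], "sz": [-0.003, -0.007, -0.014, -0.024, -0.034, -0.042, -0.046, -0.046], "aperture": [8, 8, 8, 8, 8, 8, 8, 8]}' 50; python3 -m handwheel '{"ax": [0, 0, 0, 0, 0, 0, 0, 0], "ay": [0, 0, 0, 0, 0, 0, 0, 0], "az": [0, 0, 0, 0, 0, 0, 0, 0], "sx": [0, 0, 0, 0, 0, 0, 0, 0], "sy": [0, 0, 0, 0, 0, 0, 0, 0], "sz": [-0.008, -0.02, -0.034, -0.046, -0.054, -0.056, -0.056, -0.056], "aperture": [8, 8, 8, 8, 8, 8, 8, 8]}'
cat >> h.py <<'E'
def brass(d,lo=(12,90,90),hi=(26,255,255),amin=6):
    h=cv2.cvtColor(d["pixels"],cv2.COLOR_BGR2HSV);m=cv2.inRange(h,lo,hi)
    n,l,s,c=cv2.connectedComponentsWithStats(m)
    return [(s[i].tolist(),c[i].round(1).tolist()) for i in range(1,n) if s[i,4]>amin]
E
python3 - <<'E'
from h import *
from bench import r,optics
for i in range(3): print(np.round(r.sense()["ft_force"],1));d=optics.snapshot("wrist")
S,T=load("scene0"),load("top0")
for d in(S,T): print([b for b in brass(d) if 150<b[1][0]<240 and 120<b[1][1]<230])
E
```

```text
time: 11.85
tool_pos: [414.9, -164.3, 187.3]
tcp_rot: [180.0, 0.0, 87.6]
ft_force: [-0.4, 0.5, -6.3]
finger_gap: 11.2
grip_force: 48.7
time: 12.85
tool_pos: [414.4, -164.1, 242.3]
tcp_rot: [-179.9, -0.0, 87.6]
ft_force: [-1.0, 1.0, -5.8]
finger_gap: 11.4
grip_force: 48.8
[-1.   1.  -5.8]
[-0.6 -0.9 -6.1]
[ 0.6  0.2 -6.9]
[([206, 162, 10, 8, 31], [210.8, 165.3]), ([182, 169, 11, 8, 37], [187.6, 172.0])]
[([192, 182, 12, 8, 43], [197.5, 186.0]), ([181, 207, 13, 8, 48], [186.8, 211.2])]
```

```bash
python3 - <<'E'
from h import *
S,T=load("scene0"),load("top0")
R=tri([(S,(210.8,165.3)),(T,(197.5,186.0))]);L=tri([(S,(187.6,172)),(T,(186.8,211.2))]);print(R,L)
v=(L[0]-R[0]);print(np.linalg.norm(v),"yaw",np.degrees(np.arctan2(-v[0],v[1])));m=(L[0]+R[0])/2
u=np.array([np.cos(np.radians(70)),np.sin(np.radians(70)),0]);s=m-6.3*u-[0,0,23.5];print("seat",s,"pre",s-65*u)
E
```

```text
(array([499.13179932, 111.08240307, 227.39817046]), [np.float64(2.37), np.float64(2.37)]) (array([438.83234   , 132.1713556 , 227.31240009]), [np.float64(2.2), np.float64(2.2)])
63.88095232249522 yaw 70.72337875543602
seat [466.82734276 115.70681582 203.85528528] pre [444.59603344  54.62679547 203.85528528]
```

To row units: 110 mm is 0.11, 2.5 mm is 0.0025, -36 degrees is -0.4.

```bash
python3 -m handwheel '{"ax": [0, 0, 0, 0, 0, 0, 0, 0], "ay": [0, 0, 0, 0, 0, 0, 0, 0], "az": [-0.0222, -0.0667, -0.1222, -0.1778, -0.2333, -0.2889, -0.3444, -0.4], "sx": [0.004, 0.013, 0.027, 0.043, 0.06, 0.077, 0.094, 0.11], "sy": [0, 0.001, 0.0025, 0.004, 0.006, 0.0075, 0.009, 0.0105], "sz": [0, 0, 0, 0, 0, 0, 0, 0], "aperture": [8, 8, 8, 8, 8, 8, 8, 8]}'; python3 -m handwheel '{"ax": [0, 0, 0, 0, 0, 0, 0, 0], "ay": [0, 0, 0, 0, 0, 0, 0, 0], "az": [-0.0556, -0.1111, -0.1667, -0.2222, -0.2778, -0.3333, -0.3778, -0.4111], "sx": [0.016, 0.032, 0.048, 0.064, 0.079, 0.092, 0.102, 0.108], "sy": [0.0015, 0.003, 0.0045, 0.006, 0.0075, 0.009, 0.01, 0.0105], "sz": [0, 0, 0, 0, 0, 0, 0, 0], "aperture": [8, 8, 8, 8, 8, 8, 8, 8]}'; python3 st.py
```

```text
time: 14.0
tool_pos: [429.9, -53.9, 242.9]
tcp_rot: [180.0, -0.0, 123.8]
ft_force: [0.5, -0.3, -6.4]
finger_gap: 11.0
grip_force: 48.8
time: 15.0
tool_pos: [378.6, 41.7, 242.9]
tcp_rot: [180.0, 0.0, 160.8]
ft_force: [0.3, 0.1, -6.0]
finger_gap: 11.5
grip_force: 48.8
[-1.45, -28.91, 116.0, 0.02, 92.89, -72.24]
[378.64, 41.72, 242.94]
[179.98, 0.01, 160.79]
[0.3, 0.06, -6.04]
15.0 11.536956582394009 48.813870549201965
```

To row units: -58 mm is -0.058, -56 mm is -0.056.

```bash
cat > wl.py <<'E'
import sys
from h import *
from bench import optics,r
d=optics.snapshot("wrist");np.save(sys.argv[1]+".npy",d,allow_pickle=True)
for b in brass(d,amin=15): print(b,plane(d,b[1],226).round(1))
E
python3 wl.py v1; python3 -m handwheel '{"ax": [0, 0, 0, 0, 0, 0, 0, 0], "ay": [0, 0, 0, 0, 0, 0, 0, 0], "az": [0, 0, 0, 0, 0, 0, 0, 0], "sx": [-0.006, -0.016, -0.028, -0.04, -0.05, -0.056, -0.058, -0.058], "sy": [0.003, 0.009, 0.016, 0.023, 0.029, 0.033, 0.034, 0.034], "sz": [0, 0, 0, 0, 0, 0, 0, 0], "aperture": [8, 8, 8, 8, 8, 8, 8, 8]}'; python3 wl.py v2; python3 st.py
```

```text
([155, 168, 32, 37, 438], [175.6, 180.4]) [324.3   5.5 226. ]
([140, 182, 8, 21, 21], [141.8, 192.0]) [324.1 -13.5 226. ]
([189, 215, 34, 42, 1050], [206.5, 236.6]) [357.7   8.7 226. ]
([480, 282, 10, 7, 49], [484.4, 285.0]) [435.6 145.  226. ]
([432, 284, 59, 25, 797], [462.7, 293.7]) [437.  132.5 226. ]
time: 16.05
tool_pos: [444.9, 53.7, 242.8]
tcp_rot: [-180.0, -0.0, 160.6]
ft_force: [0.5, -0.6, -6.7]
finger_gap: 11.1
grip_force: 48.8
([122, 117, 34, 36, 582], [142.9, 134.0]) [364.  12. 226.]
([168, 170, 32, 38, 449], [187.0, 184.4]) [394.2  22.4 226. ]
([434, 180, 9, 4, 30], [437.8, 181.8]) [435.7 144.1 226. ]
([383, 185, 62, 24, 914], [415.9, 194.2]) [438.4 132.1 226. ]
([203, 233, 16, 27, 204], [208.8, 247.3]) [429.8  19.6 226. ]
([395, 292, 35, 21, 313], [418.0, 301.2]) [499.7 119.3 226. ]
([23, 315, 31, 27, 422], [37.2, 327.2]) [442.5 -94.1 226. ]
[0.33, -17.02, 107.21, -0.01, 89.83, -70.22]
[444.72, 53.7, 242.85]
[-179.98, -0.02, 160.55]
[0.18, 0.63, -6.94]
16.1 11.45136399938321 48.81341099739075
```

```bash
python3 - <<'E'
from h import *
a,b=load("v1"),load("v2")
print("Lkeeper",tri([(a,(462.7,293.7)),(b,(415.9,194.2))]))
cv2.imwrite("pics/v.png",np.vstack([cv2.resize(a["pixels"][230:350,340:540],None,fx=3,fy=3,interpolation=2)[:,:600][:240] if 0 else cv2.resize(a["pixels"][240:340,360:560],None,fx=2.5,fy=2.5,interpolation=2),cv2.resize(b["pixels"][150:340,300:500],None,fx=2.5,fy=2.5,interpolation=2)[:350]]))
E
```

```text
Lkeeper (array([439.45995924, 133.60741928, 222.71127265]), [np.float64(0.34), np.float64(0.34)])
```

View pics/v.png

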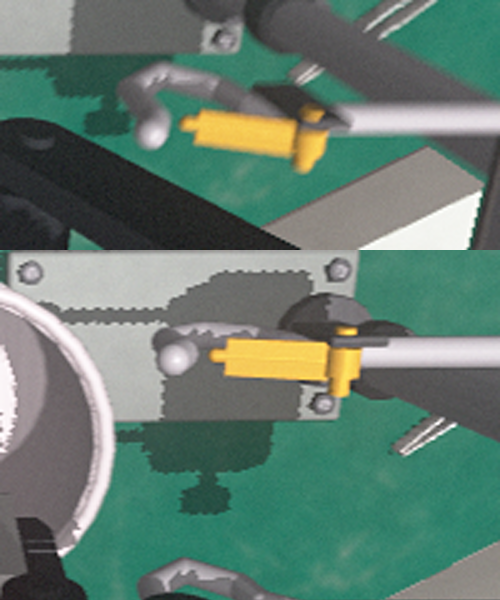

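The crops show the left hook tip at v1 (421,293) and v2 (370,193), the keeper's nose at v1 (433,290) and v2 (385,192), and its hinge at v1 (485,295) and v2 (437,195).

```bash
python3 - <<'E'
from h import *
a,b=load("v1"),load("v2")
yaw=np.radians(70.7);u=np.array([np.cos(yaw),np.sin(yaw),0]);v=np.array([-np.sin(yaw),np.cos(yaw),0])
for n,p,q,f,h in(("tip",(421.2,293.2),(370,192.8),-20,25),("nose",(432.8,289.6),(384.8,192),-5.5,19.5),("hinge",(484.8,294.8),(436.8,194.8),18,27),("blob",(462.7,293.7),(415.9,194.2),6.3,23.5)):
    P,e=tri([(a,p),(b,q)]);print(n,P.round(1),e,"seat",(P-f*u-32*v-[0,0,h]).round(1))
# yaw from hinge/nose line on plane
for d,p,q in((a,(484.8,294.8),(432.8,289.6)),(b,(436.8,194.8),(384.8,192))):
    w=plane(d,p,228)-plane(d,q,220.5);print(np.linalg.norm(w),np.degrees(np.arctan2(w[1],w[0])))
# rod direction: v2 rod axis
E
python3 st.py
```

```text
tip [430.2 110.6 224.2] [np.float64(0.33), np.float64(0.33)] seat [467.  118.9 199.2]
nose [434.1 119.4 218.6] [np.float64(0.22), np.float64(0.22)] seat [466.1 114.  199.1]
hinge [442.6 143.7 224.9] [np.float64(0.98), np.float64(0.98)] seat [466.8 116.1 197.9]
blob [439.5 133.6 222.7] [np.float64(0.34), np.float64(0.34)] seat [467.6 117.1 199.2]
26.46136329963536 72.87387607323853
25.233185904501184 70.62186486720977
[0.33, -17.02, 107.21, -0.01, 89.83, -70.22]
[444.72, 53.7, 242.85]
[-179.98, -0.02, 160.55]
[0.18, 0.63, -6.94]
16.1 11.45136399938321 48.81341099739075
```

To row units: 64 mm is 0.064, 63 mm is 0.063.

```bash
python3 -m handwheel '{"ax": [0, 0, 0, 0, 0, 0, 0, 0], "ay": [0, 0, 0, 0, 0, 0, 0, 0], "az": [0, 0, 0, 0, 0, 0, 0, 0], "sx": [0, 0, 0, 0, 0, 0, 0, 0], "sy": [0.004, 0.013, 0.025, 0.038, 0.05, 0.059, 0.063, 0.064], "sz": [0, 0, 0, 0, 0, 0.003, 0.008, 0.013], "aperture": [8, 8, 8, 8, 8, 8, 8, 8]}'; python3 -m handwheel '{"ax": [0, 0, 0], "ay": [0, 0, 0], "az": [0, 0, 0], "sx": [0, 0, 0], "sy": [0, 0, 0], "sz": [0.003, 0.003, 0.003], "aperture": [8, 8, 8]}'; python3 wl.py v3; python3 st.py; python3 - <<'E'
from h import *
from bench import optics
for n in("scene","top"):
    d=optics.snapshot(n);np.save(n+"5.npy",d,allow_pickle=True)
    print([b for b in brass(d) if 150<b[1][0]<240 and 120<b[1][1]<230],red(d))
E
```

```text
time: 17.1
tool_pos: [466.1, 114.3, 229.2]
tcp_rot: [-180.0, -0.0, 160.6]
ft_force: [-1.0, -0.4, -6.6]
finger_gap: 11.3
grip_force: 48.8
time: 17.48
tool_pos: [466.4, 113.9, 227.1]
tcp_rot: [180.0, 0.0, 160.5]
ft_force: [-0.7, -0.2, -6.0]
finger_gap: 11.4
grip_force: 48.8
([29, 116, 66, 38, 2012], [62.1, 134.0]) [375.6  44.8 226. ]
([88, 171, 55, 41, 1455], [114.6, 190.5]) [406.2  55.  226. ]
([312, 185, 10, 5, 38], [316.3, 187.2]) [435.9 143.8 226. ]
([263, 190, 9, 17, 70], [268.4, 197.9]) [433.2 121.2 226. ]
([284, 191, 40, 26, 705], [303.9, 201.4]) [440.4 136.3 226. ]
([142, 221, 46, 45, 1428], [164.5, 243.5]) [437.7  65.8 226. ]
([10, 365, 11, 5, 31], [15.2, 367.1]) [476.  -41.3 226. ]
[7.61, -11.35, 104.09, -0.0, 87.23, -62.93]
[466.41, 113.96, 227.21]
[179.99, 0.03, 160.53]
[-0.13, 0.13, -6.31]
17.525 11.436836391078595 48.84026527404785
[([211, 165, 5, 5, 12], [212.8, 167.0]), ([185, 169, 8, 8, 30], [188.1, 172.1])] [([95, 54, 22, 3, 53], [105.9, 55.2]), ([0, 68, 11, 5, 35], [3.4, 69.6]), ([194, 159, 6, 7, 26], [197.1, 161.7]), ([304, 236, 3, 10, 22], [305.3, 241.0]), ([350, 307, 6, 16, 60], [352.4, 314.6]), ([486, 348, 25, 24, 448], [497.7, 358.6]), ([409, 395, 8, 6, 33], [412.5, 397.8])]
[([201, 186, 3, 3, 8], [201.9, 187.1])] [([73, 88, 11, 5, 21], [78.0, 90.4]), ([125, 265, 8, 11, 43], [127.9, 270.0]), ([447, 300, 15, 14, 157], [454.3, 306.7]), ([437, 368, 19, 37, 105], [442.6, 383.3]), ([425, 407, 32, 13, 213], [442.1, 414.9]), ([419, 408, 15, 10, 40], [425.6, 412.0])]
```

To row units: 20 mm is 0.02, 18 mm is 0.018.

```bash
python3 - <<'E'
from h import *
d=load("v3");yaw=np.radians(70.7);u=np.array([np.cos(yaw),np.sin(yaw),0]);v=np.array([-np.sin(yaw),np.cos(yaw),0])
W=np.array([466.4,114,247]);print("wire expected @L",proj(d,W+32*v),"@40",proj(d,W+45*v),"seat@247",proj(d,np.array([467,116.3,247])+32*v),"nose",proj(d,np.array([467,116.3,218.6])-5.5*u+32*v))
g=cv2.cvtColor(d["pixels"],cv2.COLOR_BGR2HSV)
for row in (193,200,206): print(row,[tuple(int(t) for t in x) for x in g[row,262:292:2]])
E
python3 -m handwheel '{"ax": [0, 0, 0, 0, 0, 0], "ay": [0, 0, 0, 0, 0, 0], "az": [0, 0, 0, 0, 0, 0], "sx": [0, 0, 0, 0, 0, 0], "sy": [0, 0, 0, 0, 0, 0], "sz": [0.004, 0.009, 0.014, 0.018, 0.02, 0.02], "aperture": [8, 8, 8, 8, 8, 8]}'; python3 st.py
```

```text
wire expected @L [[277.25668413 212.99588919]] @40 [[277.15225274 181.00630742]] seat@247 [[283.13216809 212.51629797]] nose [[270.99608562 197.62808613]]
193 [(168, 12, 106), (160, 13, 121), (173, 9, 120), (132, 11, 117), (18, 143, 159), (171, 18, 140), (156, 13, 195), (163, 8, 225), (159, 8, 237), (159, 8, 224), (160, 12, 199), (17, 135, 226), (21, 160, 245), (21, 157, 246), (21, 157, 245)]
200 [(20, 22, 106), (16, 87, 141), (17, 139, 139), (18, 151, 140), (18, 151, 162), (174, 18, 139), (160, 12, 196), (163, 8, 222), (156, 5, 242), (159, 8, 226), (150, 13, 193), (17, 135, 225), (21, 162, 241), (21, 160, 242), (22, 155, 245)]
206 [(11, 26, 108), (7, 19, 119), (13, 24, 128), (18, 19, 133), (18, 127, 153), (6, 34, 144), (172, 14, 194), (161, 9, 220), (150, 5, 232), (163, 8, 225), (150, 12, 195), (18, 133, 228), (21, 163, 247), (21, 160, 246), (21, 167, 244)]
time: 18.38
tool_pos: [466.2, 114.2, 207.0]
tcp_rot: [-180.0, -0.0, 160.6]
ft_force: [-1.6, -0.1, -4.4]
finger_gap: 11.4
grip_force: 49.0
[7.64, -10.74, 105.67, 0.0, 85.08, -62.92]
[466.18, 114.18, 206.99]
[-180.0, -0.01, 160.56]
[-1.64, -0.13, -4.42]
18.375 11.354081808949417 49.00129437446594
```

To row units: 2 mm is 0.002, -1 mm is -0.001.

```bash
for i in 1; do python3 -m handwheel '{"ax": [0, 0, 0], "ay": [0, 0, 0], "az": [0, 0, 0], "sx": [0, 0, 0], "sy": [-0.001, -0.001, -0.001], "sz": [0.001, 0.002, 0.002], "aperture": [8, 8, 8]}'; python3 st.py | sed -n '2p;4p'; python3 -m handwheel '{"ax": [0, 0, 0], "ay": [0, 0, 0], "az": [0, 0, 0], "sx": [0, 0, 0], "sy": [0, 0, 0], "sz": [0.001, 0.002, 0.002], "aperture": [8, 8, 8]}';python3 st.py | sed -n '2p;4p'; python3 -m handwheel '{"ax": [0, 0, 0], "ay": [0, 0, 0], "az": [0, 0, 0], "sx": [0, 0, 0], "sy": [0, 0, 0], "sz": [0.001, 0.002, 0.002], "aperture": [8, 8, 8]}';python3 st.py | sed -n '2p;4p'; done | grep -v -e rot -e gap
```

```text
time: 18.75
tool_pos: [466.2, 113.2, 205.1]
ft_force: [0.6, 0.2, -3.7]
grip_force: 49.1
[466.2, 113.19, 205.12]
[0.59, 0.17, -3.73]
time: 19.12
tool_pos: [465.8, 113.1, 202.7]
ft_force: [0.2, -0.6, -4.2]
grip_force: 49.1
[465.83, 113.13, 202.73]
[0.25, -0.57, -4.22]
time: 19.5
tool_pos: [465.8, 113.1, 200.7]
ft_force: [0.0, -0.2, -2.8]
grip_force: 49.1
[465.79, 113.11, 200.69]
[0.0, -0.23, -2.82]
```

To row units: 2 mm is 0.002, 1 mm is 0.001.

```bash
g(){ grep -e pos -e ft; }; python3 -m handwheel '{"ax": [0, 0, 0], "ay": [0, 0, 0], "az": [0, 0, 0], "sx": [0, 0, 0], "sy": [0, 0, 0], "sz": [0.001, 0.002, 0.002], "aperture": [8, 8, 8]}'|g;python3 -m handwheel '{"ax": [0, 0, 0], "ay": [0, 0, 0], "az": [0, 0, 0], "sx": [0, 0, 0], "sy": [0, 0, 0], "sz": [0.001, 0.002, 0.002], "aperture": [8, 8, 8]}'|g; python3 -m handwheel '{"ax": [0, 0, 0], "ay": [0, 0, 0], "az": [0, 0, 0], "sx": [0, 0, 0], "sy": [0, 0, 0], "sz": [0.001, 0.002, 0.002], "aperture": [8, 8, 8]}'|g
```

```text
tool_pos: [465.8, 113.1, 198.7]
ft_force: [0.9, -0.7, -4.1]
tool_pos: [465.9, 113.1, 196.7]
ft_force: [0.3, -1.2, -4.8]
tool_pos: [465.8, 113.1, 194.7]
ft_force: [0.6, -1.8, -4.0]
```

To row units: 2 mm is 0.002, 1 mm is 0.001.

```bash
g(){ grep -e pos -e ft; }; python3 -m handwheel '{"ax": [0, 0, 0], "ay": [0, 0, 0], "az": [0, 0, 0], "sx": [0, 0, 0], "sy": [0, 0, 0], "sz": [0.001, 0.002, 0.002], "aperture": [8, 8, 8]}'|g;python3 -m handwheel '{"ax": [0, 0, 0], "ay": [0, 0, 0], "az": [0, 0, 0], "sx": [0, 0, 0], "sy": [0, 0, 0], "sz": [0.001, 0.002, 0.002], "aperture": [8, 8, 8]}'|g; python3 wl.py v4
```

```text
tool_pos: [465.8, 113.1, 192.7]
ft_force: [0.1, -0.9, -3.5]
tool_pos: [465.7, 113.0, 190.6]
ft_force: [-0.1, -1.7, -4.8]
([0, 114, 77, 44, 2490], [39.8, 134.3]) [380.4  60.3 226. ]
([66, 176, 65, 46, 2094], [96.9, 197.6]) [405.7  67.9 226. ]
([284, 203, 58, 42, 1224], [314.0, 221.3]) [438.9 136.3 226. ]
([326, 204, 13, 6, 70], [331.8, 206.4]) [435.8 143.9 226. ]
([127, 231, 54, 51, 1838], [153.3, 256.1]) [432.  77. 226.]
([284, 340, 14, 9, 88], [289.4, 344.4]) [484.1 111.7 226. ]
```

To row units: 1.5 mm is 0.0015, 1 mm is 0.001.

```bash
g(){ grep -e pos -e ft; }; python3 -m handwheel '{"ax": [0, 0, 0], "ay": [0, 0, 0], "az": [0, 0, 0], "sx": [0, 0, 0], "sy": [0, 0, 0], "sz": [0.001, 0.0015, 0.0015], "aperture": [8, 8, 8]}'|g;python3 -m handwheel '{"ax": [0, 0, 0], "ay": [0, 0, 0], "az": [0, 0, 0], "sx": [0, 0, 0], "sy": [0, 0, 0], "sz": [0.001, 0.0015, 0.0015], "aperture": [8, 8, 8]}'|g; python3 wl.py v5 | grep '\[43[5-9]'; python3 -m handwheel '{"ax": [0, 0, 0], "ay": [0, 0, 0], "az": [0, 0, 0], "sx": [0, 0, 0], "sy": [0, 0, 0], "sz": [0.001, 0.0015, 0.0015], "aperture": [8, 8, 8]}'|g; python3 wl.py v6| grep '\[4[34]'
```

```text
tool_pos: [465.8, 113.1, 189.2]
ft_force: [-0.3, -2.8, -5.3]
tool_pos: [465.9, 113.5, 187.8]
ft_force: [-0.1, -0.3, -6.6]
([326, 205, 13, 7, 75], [332.0, 208.5]) [435.8 143.9 226. ]
([260, 211, 82, 37, 1780], [303.7, 225.9]) [438.5 132.9 226. ]
tool_pos: [465.9, 113.2, 186.3]
ft_force: [1.2, 0.7, -5.9]
([328, 206, 12, 7, 74], [333.4, 209.2]) [435.8 143.9 226. ]
([260, 212, 84, 37, 1814], [304.6, 226.9]) [438.5 132.8 226. ]
([125, 232, 54, 52, 1895], [151.4, 257.6]) [431.3  78.7 226. ]
```

To row units: 1.5 mm is 0.0015, 1 mm is 0.001.

```bash
g(){ grep -e pos -e ft; }; python3 -m handwheel '{"ax": [0, 0, 0], "ay": [0, 0, 0], "az": [0, 0, 0], "sx": [0, 0, 0], "sy": [0, 0, 0], "sz": [0.001, 0.0015, 0.0015], "aperture": [8, 8, 8]}'|g;python3 -m handwheel '{"ax": [0, 0], "ay": [0, 0], "az": [0, 0], "sx": [0, 0], "sy": [0, 0], "sz": [0.001, 0.001], "aperture": [8, 8]}'|g;python3 -m handwheel '{"ax": [0, 0], "ay": [0, 0], "az": [0, 0], "sx": [0, 0], "sy": [0, 0], "sz": [0.001, 0.001], "aperture": [8, 8]}'|g;python3 -m handwheel '{"ax": [0, 0], "ay": [0, 0], "az": [0, 0], "sx": [0, 0], "sy": [0, 0], "sz": [0.0007, 0.0007], "aperture": [8, 8]}'|g
```

```text
tool_pos: [465.9, 113.2, 184.8]
ft_force: [0.8, 0.9, -5.9]
tool_pos: [465.9, 113.2, 183.8]
ft_force: [-0.6, -0.8, -6.0]
tool_pos: [466.1, 113.3, 183.2]
ft_force: [-0.5, -0.4, -4.1]
tool_pos: [466.2, 113.4, 182.6]
ft_force: [0.3, 1.9, -1.0]
```

To row units: 0.7 mm is 0.0007.

```bash
g(){ grep -e pos -e ft; }; python3 -m handwheel '{"ax": [0, 0, 0], "ay": [0, 0, 0], "az": [0, 0, 0], "sx": [0, 0, 0], "sy": [0.0007, 0.0007, 0.0007], "sz": [0, 0, 0], "aperture": [8, 8, 8]}'|g;python3 -m handwheel '{"ax": [0, 0, 0], "ay": [0, 0, 0], "az": [0, 0, 0], "sx": [0, 0, 0], "sy": [0.0007, 0.0007, 0.0007], "sz": [0, 0, 0], "aperture": [8, 8, 8]}'|g;python3 -m handwheel '{"ax": [0, 0, 0], "ay": [0, 0, 0], "az": [0, 0, 0], "sx": [0, 0, 0], "sy": [0.0007, 0.0007, 0.0007], "sz": [0, 0, 0], "aperture": [8, 8, 8]}'|g
```

```text
tool_pos: [466.4, 113.8, 182.3]
ft_force: [0.2, -0.5, -1.8]
tool_pos: [466.4, 114.1, 182.2]
ft_force: [-0.6, -4.9, -1.8]
tool_pos: [466.4, 114.3, 182.1]
ft_force: [-0.8, -8.0, -0.5]
```

To row units: -1.3 mm is -0.0013, -0.7 mm is -0.0007.

```bash
g(){ grep -e pos -e ft; }; python3 -m handwheel '{"ax": [0, 0, 0], "ay": [0, 0, 0], "az": [0, 0, 0], "sx": [0, 0, 0], "sy": [-0.0007, -0.0013, -0.0013], "sz": [0, 0, 0], "aperture": [8, 8, 8]}'|g;python3 -m handwheel '{"ax": [0, 0, 0], "ay": [0, 0, 0], "az": [0, 0, 0], "sx": [0, 0, 0], "sy": [0, 0, 0], "sz": [0.0003, 0.0003, 0.0003], "aperture": [8, 8, 8]}'|g;python3 wl.py v7| grep '\[4[3-9]'; python3 - <<'E'
from h import *
from bench import optics,r
f=[]
for i in range(4):
    d=optics.snapshot("scene");f.append(r.sense()["ft_force"])
print(np.mean(f,0).round(2));np.save("s7.npy",d,allow_pickle=True)
w=load("v7")
cv2.imwrite("pics/home.png",np.hstack([cv2.resize(d["pixels"][110:250,120:250],(520,560),interpolation=2),cv2.resize(w["pixels"][190:400,230:335],(280,560),interpolation=2)]))
E
```

```text
tool_pos: [466.4, 114.0, 182.2]
ft_force: [1.8, -2.3, -1.5]
tool_pos: [466.3, 114.0, 182.1]
ft_force: [1.0, -1.5, -0.0]
([327, 209, 13, 7, 82], [332.8, 211.8]) [435.7 143.9 226. ]
([257, 214, 86, 39, 1936], [302.8, 229.8]) [438.3 132.9 226. ]
([121, 233, 56, 53, 1964], [148.8, 259.1]) [430.9  80.8 226. ]
[ 1.65 -2.16 -0.05]
```

View pics/home.png

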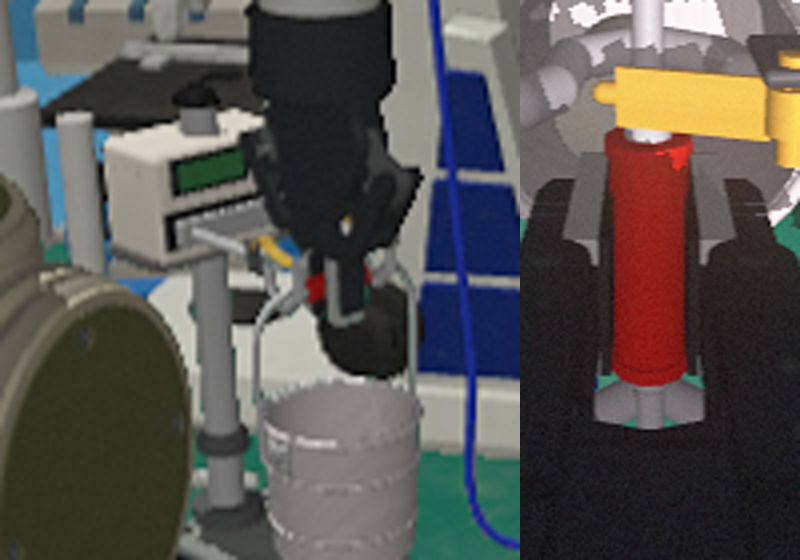

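Both views agree. The left keeper lies shut over the wire, which crosses the hook under it (right panel 650,130), and the pail hangs under the stand clear of the plate. The hooks carry the full weight, with fz about 0 N. I'll press a touch, relieve the side load, then open slowly.

To row units: -0.4 mm is -0.0004, -0.3 mm is -0.0003.

```bash
g(){ grep -e pos -e ft; }; python3 -m handwheel '{"ax": [0, 0, 0], "ay": [0, 0, 0], "az": [0, 0, 0], "sx": [-0.0003, -0.0003, -0.0003], "sy": [-0.0004, -0.0004, -0.0004], "sz": [0.0003, 0.0003, 0.0003], "aperture": [8, 8, 8]}'|g; python3 -m handwheel '{"ax": [0, 0, 0], "ay": [0, 0, 0], "az": [0, 0, 0], "sx": [0, 0, 0], "sy": [0, 0, 0], "sz": [-0.0003, -0.0003, -0.0003], "aperture": [8, 8, 8]}'|g; python3 - <<'E'
from h import *
from bench import optics,r
f=[]
for i in range(4):
    d=optics.snapshot("top");f.append(r.sense()["ft_force"])
print(np.mean(f,0).round(2))
print([b for b in brass(d,amin=2) if 150<b[1][0]<240 and 150<b[1][1]<230],[b for b in brass(load("s7"),amin=2) if 150<b[1][0]<240 and 120<b[1][1]<230])
E
```

```text
tool_pos: [466.4, 113.9, 181.8]
ft_force: [0.6, 1.8, 0.9]
tool_pos: [466.3, 113.8, 181.9]
ft_force: [1.8, 5.2, 1.7]
[1.26 4.68 0.73]
[] [([182, 169, 11, 8, 36], [187.6, 172.0])]
```

To row units: 0.3 mm is 0.0003.

```bash
python3 -m handwheel '{"ax": [0, 0, 0], "ay": [0, 0, 0], "az": [0, 0, 0], "sx": [0, 0, 0], "sy": [0.0003, 0.0003, 0.0003], "sz": [0, 0, 0], "aperture": [8, 8, 8]}'|grep ft; python3 -m handwheel '{"ax": [0, 0, 0, 0, 0], "ay": [0, 0, 0, 0, 0], "az": [0, 0, 0, 0, 0], "sx": [0, 0, 0, 0, 0], "sy": [0.0003, 0.0003, 0.0003, 0.0003, 0.0003], "sz": [0, 0, 0, 0, 0], "aperture": [8, 8, 13, 15, 17]}' 20; python3 -m handwheel '{"ax": [0, 0, 0, 0], "ay": [0, 0, 0, 0], "az": [0, 0, 0, 0], "sx": [0, 0, 0, 0], "sy": [0, 0, 0, 0], "sz": [0, 0, 0, 0], "aperture": [20, 24, 28, 30]}' ; python3 st.py|sed -n 4p
```

```text
ft_force: [-0.4, 4.2, 0.8]
time: 27.85
tool_pos: [466.4, 113.7, 181.7]
tcp_rot: [-180.0, -0.0, 160.5]
ft_force: [0.4, 0.1, 0.2]
finger_gap: 17.2
grip_force: 0.0
time: 28.35
tool_pos: [466.5, 114.0, 181.9]
tcp_rot: [-180.0, -0.0, 160.6]
ft_force: [-0.1, -0.3, -0.2]
finger_gap: 30.0
grip_force: 0.0
[-0.12, -0.34, -0.22]
```

To row units: -150 mm is -0.15, -100 mm is -0.1.

```bash
python3 -m handwheel '{"ax": [0, 0, 0, 0, 0, 0, 0, 0], "ay": [0, 0, 0, 0, 0, 0, 0, 0], "az": [0, 0, 0, 0, 0, 0, 0, 0], "sx": [0, 0, 0, 0, 0, 0, 0, 0], "sy": [0, 0, 0, 0, 0, 0, 0, 0], "sz": [-0.005, -0.015, -0.035, -0.065, -0.1, -0.13, -0.15, -0.15], "aperture": [30, 30, 30, 30, 30, 30, 30, 30]}'|grep -e pos -e ft; python3 -m handwheel '{"ax": [0, 0, 0, 0, 0, 0, 0, 0], "ay": [0, 0, 0, 0, 0, 0, 0, 0], "az": [0, 0, 0, 0, 0, 0, 0, 0], "sx": [0, 0, 0, 0, 0, 0, 0, 0], "sy": [-0.04, -0.09, -0.13, -0.15, -0.15, -0.15, -0.15, -0.15], "sz": [0, 0, 0, 0, 0, 0, 0, 0], "aperture": [30, 30, 30, 30, 30, 30, 30, 30]}'|grep -e time -e pos -e ft; python3 - <<'E'
from h import *
from bench import optics
for k in range(2):
  for n in("scene","top","wrist"):
    d=optics.snapshot(n);np.save(n+"9.npy",d,allow_pickle=True)
    print(n,[b for b in brass(d) if n=="wrist" or(150<b[1][0]<240 and 120<b[1][1]<230)],[x for x in red(d) if x[0][4]<300 and 150<x[1][0]<350])
S,T=load("scene9"),load("top9")
E
```

```text
tool_pos: [467.3, 114.1, 333.8]
ft_force: [0.5, -0.2, -1.2]
time: 30.35
tool_pos: [416.7, -26.8, 331.7]
ft_force: [-0.2, 0.2, 1.0]
scene [([206, 162, 10, 8, 33], [210.4, 165.4]), ([182, 169, 11, 8, 35], [187.7, 172.1])] [([196, 176, 17, 9, 83], [204.2, 179.7]), ([304, 236, 3, 10, 22], [305.3, 241.0])]
top [([186, 210, 8, 5, 28], [189.2, 212.1])] [([193, 193, 11, 18, 89], [198.1, 201.3])]
wrist [([203, 119, 33, 30, 747], [219.3, 133.3]), ([244, 162, 25, 13, 81], [259.2, 165.7]), ([487, 163, 6, 2, 11], [489.4, 163.5]), ([452, 166, 42, 15, 422], [474.1, 171.5]), ([241, 172, 3, 11, 11], [241.8, 177.0]), ([278, 203, 24, 16, 171], [288.3, 208.2]), ([277, 220, 5, 12, 12], [278.2, 225.5]), ([442, 239, 39, 13, 350], [463.1, 245.6]), ([473, 254, 5, 2, 8], [475.0, 254.4]), ([126, 281, 25, 18, 209], [136.3, 288.0])] [([285, 293, 9, 13, 70], [288.9, 299.2])]
scene [([206, 162, 10, 8, 33], [210.4, 165.4]), ([182, 169, 11, 8, 35], [187.7, 172.1])] [([196, 176, 17, 9, 83], [204.2, 179.7]), ([304, 236, 3, 10, 22], [305.3, 241.0])]
top [([186, 210, 8, 5, 28], [189.2, 212.1])] [([193, 193, 11, 17, 88], [198.1, 201.2])]
wrist [([204, 119, 32, 29, 743], [219.5, 133.2]), ([244, 162, 26, 17, 87], [259.8, 166.3]), ([487, 163, 7, 2, 11], [489.9, 163.5]), ([452, 166, 42, 15, 417], [474.3, 171.5]), ([278, 203, 24, 17, 171], [288.3, 208.2]), ([442, 239, 39, 13, 355], [463.1, 245.4]), ([473, 254, 5, 2, 7], [475.1, 254.3]), ([126, 281, 25, 18, 213], [136.3, 288.1])] [([285, 293, 9, 13, 71], [289.1, 299.4])]
```

```bash
python3 - <<'E'
from h import *
S,T,S0=load("scene9"),load("top9"),load("scene0")
print("roller",tri([(S,(204.2,179.7)),(T,(198.1,201.2))]))
def diff(a,b,x,y): return int(np.abs(a["pixels"][y-12:y+12,x-12:x+12].astype(int)-b["pixels"][y-12:y+12,x-12:x+12]).mean())
print("short core diff",diff(S,S0,228,278),"vial region top",diff(T,load("top0"),370,178),diff(T,load("top0"),379,188),diff(T,load("top0"),354,202))
from bench import workorder
print(workorder.hand_in())
E
```

```text
roller (array([468.44141054, 111.89167694, 203.36168691]), [np.float64(3.42), np.float64(3.42)])
short core diff 8 vial region top 3 3 3
the job is handed in; nothing more can be done
None
```

The pail was hanging still from both hooks, both keepers matched their shut positions, and the two bystanders showed no sign of having moved, so I handed in at about 31 s; I did not check the core in the pail after the lift.

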